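# Lay the mallet down and let down the fold-down shelf

### The arm

A 6-joint arm with a two-finger parallel gripper is mounted at the origin on the work surface. World frame = base frame: x ahead of the robot, y to its left, z up, the work surface at z = 0. Lengths are in m, angles in rad, forces in N, time in s.
With the tool pointing down it reaches from about 0.275 to 0.875 m from the base axis. Payload 12.5 kg.
Tool frame: the origin (TCP) lies on the centre line of the jaws, within the pads' length; the fingertips stand 19 mm ahead of it and the grasp point (between the pads) is the TCP; y points along the fingers, z is the direction in which the jaws open and shut, and the axes are right-handed (so a half turn about y gives the same grasp; the last joint's range is limited). The gripper opens to 85 mm and grips with 20 to 120 N. Pads are 22 mm wide; open, the fingers measure 114 mm over their backs; the gripper's body (76 mm by 85 mm) begins 54 mm behind the grasp point. The pads swing forward as they close: fully open they stand 13 mm farther back than shut.
Start: joints at [-1.211, 0.351, 1.652, -0, 1.139, -0.085], TCP at [0.237, -0.496, 0.225] pointing down, gripper open.
Joint ranges: [-2.75, 2.75], [-0.79, 2.1], [0.01, 2.65], [-1.57, 4.71], [0.07, 3.14], [-2.87, 2.87]. Speed limits (rad/s): [2.22, 2.22, 2.79, 3.14, 3.14, 3.14].

### API

Orientations are given as a unit quaternion [x, y, z, w].
In Python, from station import env, viewer gives the robot as it stands. The module is installed in compiled form; this text tells all that it offers.
- The arm moves only by the tool jog_arm, never from a script. Its argument "plan" is a list of rows, each an object with "gripper": the closure, from -1 (fully open) to 1 (shut), so that 0 is half open; "translation": the shift along the tool's x, y, z in units of 2 cm (1.0 is 2 cm), a list of three; "turn": the turn, a rotation vector about the tool's x, y, z in units of 0.08 rad (1.0 is 0.08 rad), a list of three. A call has 1 to 8 rows; each row shifts and turns the commanded pose from where the row before left it, along the tool's axes as they then stand; what a row does not reach is not made up. A row lasts 1/8 s, in which the tool goes at most 62.5 mm and 10.7 degrees, less where a joint would pass 70% of its speed; a pose out of reach is approached as far as the arm can. A call with a number of a shift or a turn outside -1 to 1 is refused whole. A call with a gripper value outside its range is refused whole. The fingers move at their own pace and stop on an object; the grip force is fixed at half the most. Time passes only in rows, so rows that do not move let the fingers close. It gives the time, the measured TCP pose, the force and the opening at its end, in the units of the state.
- env.get_state(): the state, without advancing time (a new reading comes with each control period).
- viewer.snapshot(name): name is "side" or "top" or "wrist"; returns a dict with "img" (400x640x3 uint8, blue, green, red), "mtx" (3x3 intrinsics, pixels), "R" (3x3) and "t" (3): a world point X has camera coordinates R X + t; the wrist camera has in their place "T_tool_cam" (4x4, takes a point from camera to tool coordinates, whose origin is the TCP and whose axes are the tool frame's). Camera axes: x right, y down, z forward; pixel columns grow to the right and rows downward; lengths in m; the calibration is good to about 2 mm. The wrist camera is an equidistant fisheye: a pixel r from the principal point sees the ray r / f radians off the axis. A picture is of the moment at which its call begins: read the wrist's pose just before it. There is no depth.
- env.hand_in(): hands the job in, once; it reports no verdict.
The state is a dict: "clock": time; "joint_pos": joint angles; "joint_velocities": joint speeds; "joint_torque": joint torques, N m; "tool_pos": TCP position; "eef_rot": TCP orientation; "ft_force": force on the tool from outside, world axes, zero at the start; "ft_torque": the same for the moment, N m; "opening": finger opening in m.
Only numpy, scipy, OpenCV 4.12 (cv2) and the standard library are available. Lean on these libraries where they do the work, as an engineer would, in place of code of your own. Each camera call takes 0.05 s, during which the arm holds its last target.

### The job

The fold-down shelf is needed, but a mallet stands on its head in the bay beneath it. Using only pushes of the fingertips, picking nothing up, push the mallet over so that it lies lengthways along the bay about where it stood, and then push the raised shelf down, gently and without slamming it, until it rests flat on the rubber-matted ledge. Leave the cap, the plug and the nut on the ledge as they are.

Things in the scene. Friction and masses are not known exactly. Their poses are not given: they have to be found in the camera images.
- bay: Fixed steel bay, 400 mm long along its x (ends open; x points roughly away from the robot). Origin on the bench, z 0. In mm, along its y: hinge rail, 64 high, from +120 to +170; black rubber-lined bay floor, 4 high, from -95 to +120; grey ledge with black rubber mat, top 70 high, from -215 to -95. The bench is clear for 200 mm on the rail's outer (+y) side.
- shelf (a joint): Angle of the grey sheet-steel shelf, rad: 0 = flat on the ledge, 1.57 = upright, 1.85 = its stop, leaning back over the hinge rail. It starts raised. Stiff hinge: it stays at any angle; 5 to 8 N square to it at the free edge swings it from upright, less as it comes down. 340 mm long along the hinge line, 265 mm from hinge line to free edge, 6 mm thick, 12 mm flanges under both ends.
- shelf_hinge (a point): Middle of the shelf's hinge line, which runs along the bay's x at bay y +135 mm, 73 mm above the bench, at half the shelf's thickness. Axes turn with the shelf: x along the hinge line, z out of its upper face, -y towards the free edge. While the shelf is raised its upper face looks to bay +y, away from the bay.
- shelf_edge (a point): Middle of the shelf's free edge, on its upper face. With the shelf flat it lies at bay y -130 mm, 76 mm above the bench; the shelf then covers the inner 35 mm of the ledge and leaves 54 mm free height between its end flanges and the bay floor.
- mallet: Loose mallet, 0.4-0.7 kg, standing on its head, handle up. Origin: centre of the flat it stands on, on the bay floor; z along the handle to its end at 255 mm, y along the head, across the bay. Flat 40 mm (x) by 52 mm (y). Handle 22 mm thick, 26 mm above 143 mm. A 1 to 2 N push along its x high on the handle tips it lengthways of the bay; it falls by itself once it leans some 25 degrees.
- mallet_head (a point): Centre of the mallet's head, 20 mm from its underside. The head is a steel block 40 mm wide and 40 mm high with a round red nylon face at each end, 100 mm long in all.
- cap: Brass strainer cap on the ledge: round threaded skirt, 49 mm flange and hexagon, 35 mm high. Origin: centre of its underside. To be left alone.
- plug: Steel pipe plug on the ledge: round threaded part 37 mm across with a 20 mm square head, 40 mm high. Origin: centre of its underside. To be left alone.
- nut: Chrome hexagon union nut on the ledge: 46 mm across flats, open bore, 24 mm high. Origin: centre of its underside. To be left alone.
Mind the look-alikes: they are no part of the job. Of the things that look like the mallet, take the one that is farthest from the robot's base at the start.

How it is judged:
By the outcome, as a careful person would: the job done as asked, in the order asked, and still so for the second after the job is handed in, with the robot touching nothing.
It also fails if it takes over 54 s, if anything falls off the work surface, if the arm or the gripper's body presses on something with over 40 N, if the wrist force passes 120 N, or if a joint passes its speed limit or range.

## Working session

There is one attempt and no reset: what is moved stays moved. The work goes in short steps, Python scripts to look and compute and a tool call to move; the robot and the scene stay as the last step left them, time stands still between calls to the robot, and variables do not carry over. Pictures are saved under pics/ and viewed, and the job is handed in when it is done.

Besides the shell and the picture viewer there is one more tool, called as name(argument=value, ...) on one line, values as JSON. jog_arm: Moves the arm, as the interface text tells. Shifts and turns lie within -1 to 1; 1 stands for 2 cm of shift or 0.08 rad of turn. Its arguments: {"type":"object","properties":{"plan":{"type":"array"}},"required":["plan"]}

```bash
mkdir -p pics; cat > h.py <<'E'
import numpy as np, cv2
from station import env, viewer
def snap(n,f):
    s=env.get_state(); d=viewer.snapshot(n); cv2.imwrite('pics/'+f+'.png',d['img']); 
    import pickle; pickle.dump((s,d),open('pics/'+f+'.pkl','wb')); return s,d
E
python3 - <<'E'
from h import *
np.set_printoptions(precision=4,suppress=True)
for n in('side','top','wrist'):
    s,d=snap(n,n+'0')
    print(n,{k:v for k,v in d.items() if k!='img'})
    if n!='wrist': print('cam pos',-np.array(d['R']).T@np.array(d['t']))
print(s)
E
```

```text
side {'mtx': array([[388.3003,   0.    , 320.8154],
       [  0.    , 388.3003, 201.9117],
       [  0.    ,   0.    ,   1.    ]]), 'R': array([[ 0.9335, -0.358 ,  0.0187],
       [-0.2509, -0.6898, -0.6792],
       [ 0.2561,  0.6293, -0.7337]]), 't': array([-0.4896,  0.183 ,  0.6792])}
cam pos [ 0.3291 -0.4765  0.6318]
top {'mtx': array([[365.5819,   0.    , 318.588 ],
       [  0.    , 365.5819, 202.1191],
       [  0.    ,   0.    ,   1.    ]]), 'R': array([[ 0.0063, -1.    ,  0.0053],
       [-0.9949, -0.0068, -0.1004],
       [ 0.1005, -0.0047, -0.9949]]), 't': array([-0.0041,  0.531 ,  0.767 ])}
cam pos [0.4513 0.0031 0.8164]
wrist {'mtx': array([[309.7069,   0.    , 322.5418],
       [  0.    , 309.7069, 197.2914],
       [  0.    ,   0.    ,   1.    ]]), 'T_tool_cam': array([[ 0.    ,  0.9499,  0.3126, -0.08  ],
       [ 0.0002, -0.3126,  0.9499, -0.1489],
       [ 1.    ,  0.    , -0.0002,  0.0003],
       [ 0.    ,  0.    ,  0.    ,  1.    ]])}
{'clock': 0.1, 'joint_pos': array([-1.2106,  0.3512,  1.6524,  0.    ,  1.1391, -0.0846]), 'joint_velocities': array([ 0.001 , -0.0015, -0.0016,  0.0006,  0.0022, -0.0005]), 'joint_torque': array([  0.0014, -50.6831, -29.1875,  -0.0001,   0.0027,   0.    ]), 'tool_pos': array([ 0.2366, -0.4962,  0.2248]), 'eef_rot': array([-0.156 ,  0.6901, -0.6893,  0.1559]), 'ft_force': array([-1.0197, -0.3842,  0.272 ]), 'ft_torque': array([ 0.0638, -0.001 ,  0.035 ]), 'opening': 0.08529463801673098}
```

View pics/side0.png

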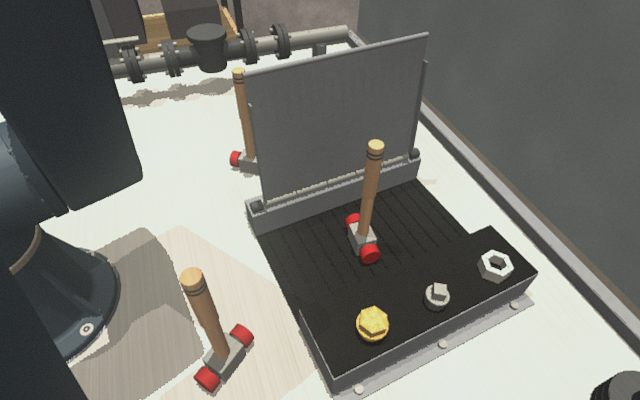

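View pics/top0.png

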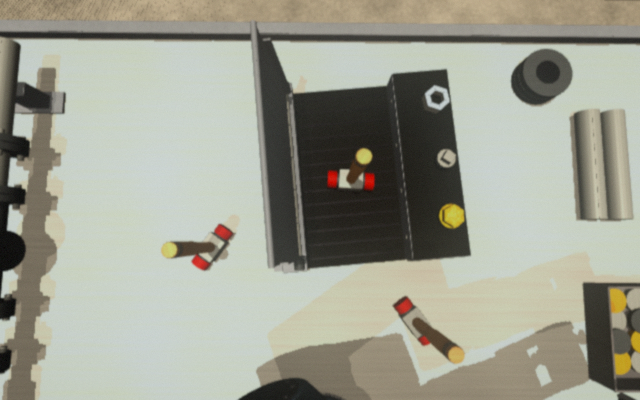

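View pics/wrist0.png

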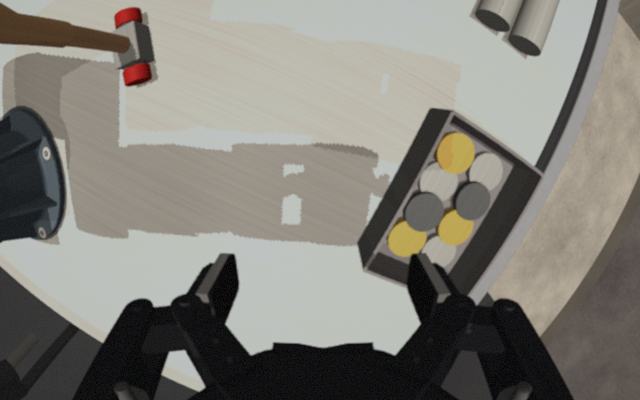

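```bash
cat >> h.py <<'E'
def ray(d,u,v,z):
    K=np.array(d['mtx']);R=np.array(d['R']);t=np.array(d['t']);c=-R.T@t
    r=R.T@np.linalg.solve(K,[u,v,1.]); return c+r*(z-c[2])/r[2]
def proj(d,X):
    p=d['mtx']@(np.array(d['R'])@np.array(X)+d['t']); return p[:2]/p[2]
E
python3 - <<'E'
from h import *
import pickle
np.set_printoptions(precision=4,suppress=True)
s,d=pickle.load(open('pics/top0.pkl','rb')); im=d['img'].astype(int)
m=((im[...,2]>120)&(im[...,1]<60)&(im[...,0]<70)).astype('uint8')
n,l,st,c=cv2.connectedComponentsWithStats(m)
for i in range(1,n):
    if st[i,4]>20: print('red',st[i],c[i],ray(d,*c[i],.024))
m=((im[...,2]>170)&(im[...,1]>150)&(im[...,0]<140)).astype('uint8')
n,l,st,c=cv2.connectedComponentsWithStats(m)
for i in range(1,n):
    if st[i,4]>40: print('yel',st[i],c[i],ray(d,*c[i],.259))
for p in[(446,70),(470,255),(390,74),(411,260)]: print(p,ray(d,*p,.07))
a=cv2.resize(d['img'][20:280,240:480],None,fx=3,fy=2.3,interpolation=cv2.INTER_CUBIC)
a=cv2.resize(d['img'][20:280,235:485],(750,600*780//780),interpolation=cv2.INTER_CUBIC)
cv2.imwrite('pics/crop_top.png',a)
s,d2=pickle.load(open('pics/side0.pkl','rb'))
cv2.imwrite('pics/crop_side.png',cv2.resize(d2['img'][20:400,220:560],(537,600),interpolation=cv2.INTER_CUBIC))
E
```

```text
red [328 171  10  16 132] [332.0076 178.1061] [ 0.5844 -0.0297  0.024 ]
red [365 173   9  16 132] [368.9697 180.7348] [ 0.5792 -0.1108  0.024 ]
red [216 225  16  14 128] [223.0234 231.9453] [0.4652 0.2052 0.024 ]
red [193 255  16  14 115] [199.8696 262.3739] [0.4    0.2525 0.024 ]
red [396 299  16  15 137] [403.7883 306.2044] [ 0.3107 -0.1827  0.024 ]
red [420 336   9   8  49] [423.7347 339.8571] [ 0.2418 -0.2235  0.024 ]
yel [ 106    0  108   21 1506] [158.6401   9.2198] [0.8189 0.2607 0.259 ]
yel [213   0  36  22 350] [230.4229   8.1171] [0.8219 0.145  0.259 ]
yel [266   0  18  21 189] [273.7513   8.2116] [0.8224 0.075  0.259 ]
yel [ 304    0   82   23 1000] [341.792  10.719] [ 0.8192 -0.0351  0.259 ]
yel [ 388    0  143   24 2445] [460.3587  10.7513] [ 0.821  -0.2275  0.259 ]
yel [536   0  24  19 224] [547.1473   9.7634] [ 0.8241 -0.3688  0.259 ]
yel [357 149  15  14 162] [363.6543 155.7654] [ 0.5804 -0.0691  0.259 ]
yel [445 205  19  22 301] [453.8638 215.2724] [ 0.4888 -0.2066  0.259 ]
yel [161 242  16  16 185] [168.573  249.5838] [0.434  0.2265 0.259 ]
yel [610 289  18  26 296] [617.7128 300.3412] [ 0.3627 -0.4487  0.259 ]
yel [632 333   8  19 115] [636.0957 341.287 ] [ 0.3034 -0.4715  0.259 ]
yel [449 348  16  16 197] [456.2792 355.1878] [ 0.2823 -0.2038  0.259 ]
yel [615 354  18  20 259] [622.0772 363.166 ] [ 0.2721 -0.4482  0.259 ]
(446, 70) [ 0.8119 -0.2705  0.07  ]
(470, 255) [ 0.421 -0.308  0.07 ]
(390, 74) [ 0.8019 -0.1508  0.07  ]
(411, 260) [ 0.4103 -0.1881  0.07  ]
```

View pics/crop_top.png

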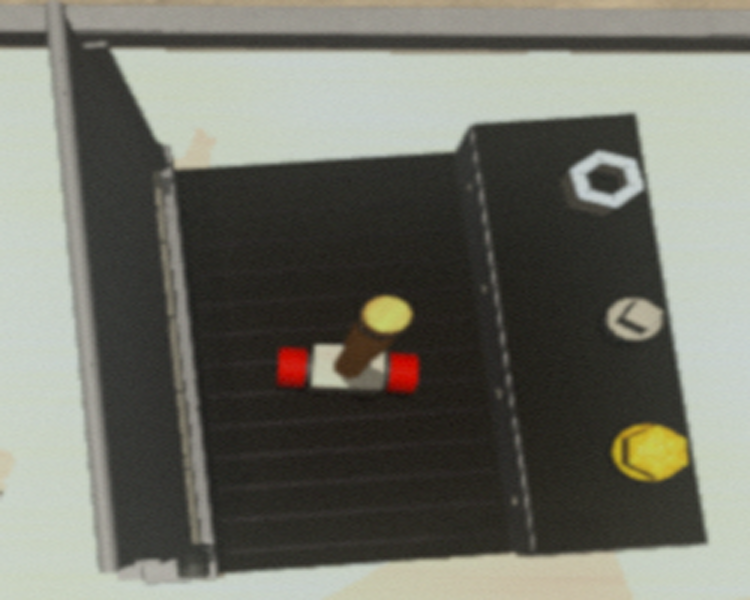

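View pics/crop_side.png

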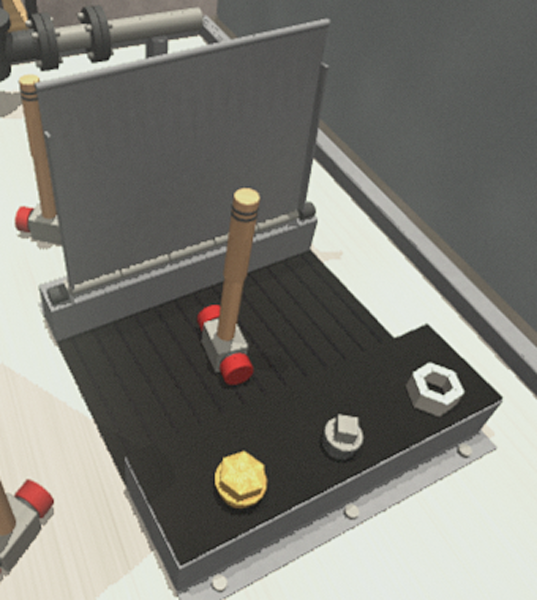

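```bash
python3 - <<'E'
from h import *
import pickle
from scipy.spatial.transform import Rotation as Ro
np.set_printoptions(precision=4,suppress=True)
s,d=pickle.load(open('pics/top0.pkl','rb')); _,ds=pickle.load(open('pics/side0.pkl','rb'))
print(Ro.from_quat(s['eef_rot']).as_matrix())
print('wall',ray(d,340,38,0),ray(d,340,22,.05))
yaw=.095;O=np.array([.597,-.0749,0]);ex=np.array([np.cos(yaw),np.sin(yaw),0]);ey=np.array([-np.sin(yaw),np.cos(yaw),0]);ez=np.array([0,0,1.])
for n,D in(('top',d),('side',ds)):
    for P in[(-.2,-.215,.07),(.2,-.215,.07),(-.2,-.095,.07),(-.2,.12,.064),(.2,.12,.064)]:
        print(n,P,proj(D,O+P[0]*ex+P[1]*ey+P[2]*ez))
    for th in(1.5,1.6,1.7,1.8):
        print(n,th,[proj(D,O+x*ex+(.135-.265*np.cos(th))*ey+ez*(.073+.265*np.sin(th))) for x in(-.17,.17)])
E
```

```text
[[-0.9027 -0.0004  0.4303]
 [-0.4303  0.0011 -0.9027]
 [-0.0001 -1.     -0.0011]]
wall [ 0.922  -0.0487  0.    ] [ 0.9306 -0.0455  0.05  ]
top (-0.2, -0.215, 0.07) [469.9933 256.3521]
top (0.2, -0.215, 0.07) [445.6673  67.9244]
top (-0.2, -0.095, 0.07) [411.2182 261.6787]
top (-0.2, 0.12, 0.064) [305.3257 271.0243]
top (0.2, 0.12, 0.064) [289.4269  82.1445]
top 1.5 [array([299.737 , 265.7465]), array([279.2685,  18.4968])]
top 1.6 [array([279.2785, 267.6251]), array([260.1414,  19.7986])]
top 1.7 [array([259.121 , 269.3362]), array([241.3926,  22.2309])]
top 1.8 [array([239.7928, 270.8366]), array([223.4921,  25.7209])]
side (-0.2, -0.215, 0.07) [329.7255 376.2026]
side (0.2, -0.215, 0.07) [536.5391 269.917 ]
side (-0.2, -0.095, 0.07) [294.8769 305.3206]
side (-0.2, 0.12, 0.064) [249.7572 214.863 ]
side (0.2, 0.12, 0.064) [419.2698 156.9228]
side 1.5 [array([248.5322,  84.3624]), array([439.0911,  40.4175])]
side 1.6 [array([242.4772,  75.3462]), array([429.6147,  33.8368])]
side 1.7 [array([237.0055,  68.4686]), array([420.2831,  29.0627])]
side 1.8 [array([232.168 ,  63.6727]), array([411.2463,  26.0451])]
```

jog_arm(plan=[{"gripper": 1, "translation": [0, -1, 0], "turn": [0, 1, 0]}, {"gripper": 1, "translation": [0, -1, 0], "turn": [0, 1, 0]}, {"gripper": 1, "translation": [0, -1, 0], "turn": [0, 1, 0]}, {"gripper": 1, "translation": [0, -1, 0], "turn": [0, 1, 0]}, {"gripper": 1, "translation": [0, -1, 0], "turn": [0, 0.375, 0]}, {"gripper": 1, "translation": [0, -0.5, -1], "turn": [0, 0, 0]}, {"gripper": 1, "translation": [-0.7, 0, -1], "turn": [0, 0, 0]}, {"gripper": 1, "translation": [-0.7, 0, -1], "turn": [0, 0, 0]}])

```text
clock: 1.15
tool_pos: [0.2596, -0.4327, 0.3347]
eef_rot: [-0.033, 0.707, -0.706, 0.033]
ft_force: [0.9, -0.2, 0.2]
opening: -0.0
```

jog_arm(plan=[{"gripper": 1, "translation": [-0.7, 0, -1], "turn": [0, 0, 0]}, {"gripper": 1, "translation": [-0.7, 0, -1], "turn": [0, 0, 0]}, {"gripper": 1, "translation": [-0.7, 0, -1], "turn": [0, 0, 0]}, {"gripper": 1, "translation": [-0.7, 0, -1], "turn": [0, 0, 0]}, {"gripper": 1, "translation": [-0.7, 0, -1], "turn": [0, 0, 0]}, {"gripper": 1, "translation": [-0.7, 0, -1], "turn": [0, 0, 0]}, {"gripper": 1, "translation": [-0.7, 0, -1], "turn": [0, 0, 0]}, {"gripper": 1, "translation": [-0.7, 0, -1], "turn": [0, 0, 0]}])

```text
clock: 2.15
tool_pos: [0.3557, -0.2625, 0.3346]
eef_rot: [-0.034, 0.707, -0.706, 0.033]
ft_force: [-0.3, -0.3, 0.3]
opening: -0.0003
```

jog_arm(plan=[{"gripper": 1, "translation": [-0.7, 0, -1], "turn": [0, 0, 0]}, {"gripper": 1, "translation": [-0.7, 0, -1], "turn": [0, 0, 0]}, {"gripper": 1, "translation": [-0.7, 0, -1], "turn": [0, 0, 0]}, {"gripper": 1, "translation": [-0.7, 0, -1], "turn": [0, 0, 0]}, {"gripper": 1, "translation": [-0.7, 0, -1], "turn": [0, 0, 0]}, {"gripper": 1, "translation": [-0.7, 0, -1], "turn": [0, 0, 0]}])

```text
clock: 2.9
tool_pos: [0.4277, -0.135, 0.3346]
eef_rot: [-0.034, 0.706, -0.706, 0.033]
ft_force: [0.1, -0.8, 0.8]
opening: 0.0001
```

jog_arm(plan=[{"gripper": 1, "translation": [-0.7, 0, -1], "turn": [0, 0, 0]}, {"gripper": 1, "translation": [-0.7, 0, -1], "turn": [0, 0, 0]}, {"gripper": 1, "translation": [-0.5, 0, 0], "turn": [0, 0, 0]}, {"gripper": 1, "translation": [0, 0, 0], "turn": [0, 0, 0]}])

```text
clock: 3.4
tool_pos: [0.4617, -0.0932, 0.3348]
eef_rot: [-0.034, 0.706, -0.706, 0.034]
ft_force: [0.3, -0.8, 0.6]
opening: 0.0002
```

```bash
python3 - <<'E'
from h import *
s,d=snap('side','side1'); print(s['tool_pos'],s['ft_force'])
E
```

```text
[ 0.46172698 -0.09321737  0.33480323] [ 0.26172702 -0.7979826   0.63368251]
```

View pics/side1.png

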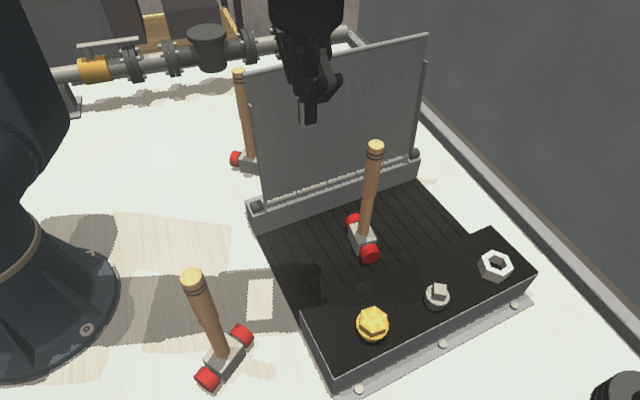

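jog_arm(plan=[{"gripper": 1, "translation": [-0.7, 0.9, -0.1], "turn": [0, 0, 0]}, {"gripper": 1, "translation": [-0.7, 0.9, -0.1], "turn": [0, 0, 0]}, {"gripper": 1, "translation": [-0.7, 0.9, -0.1], "turn": [0, 0, 0]}, {"gripper": 1, "translation": [-0.7, 0.9, -0.1], "turn": [0, 0, 0]}, {"gripper": 1, "translation": [-0.7, 0.9, -0.1], "turn": [0, 0, 0]}, {"gripper": 1, "translation": [0, 0.9, -0.1], "turn": [0, 0, 0]}, {"gripper": 1, "translation": [0, 0, 0], "turn": [0, 0, 0]}])

```text
clock: 4.32
tool_pos: [0.5292, -0.0751, 0.2262]
eef_rot: [-0.034, 0.707, -0.706, 0.032]
ft_force: [-1.1, 0.3, 0.5]
opening: -0.0003
```

```bash
python3 - <<'E'
from h import *
s,d=snap('wrist','wrist2'); print(s['tool_pos'],s['ft_force'])
s,d=snap('side','side2')
E
```

```text
[ 0.5291745  -0.07514847  0.22621574] [-1.07408688  0.28465853  0.53563951]
```

View pics/wrist2.png

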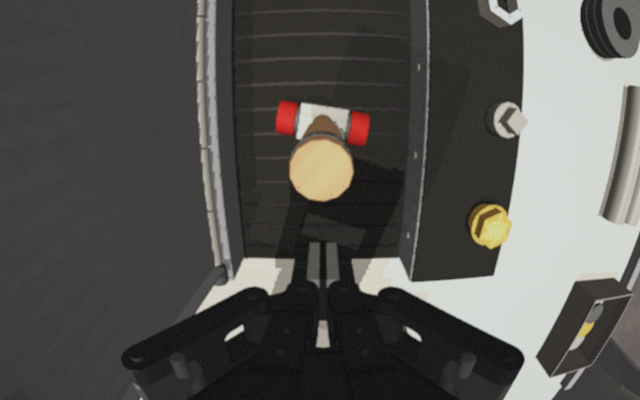

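View pics/side2.png

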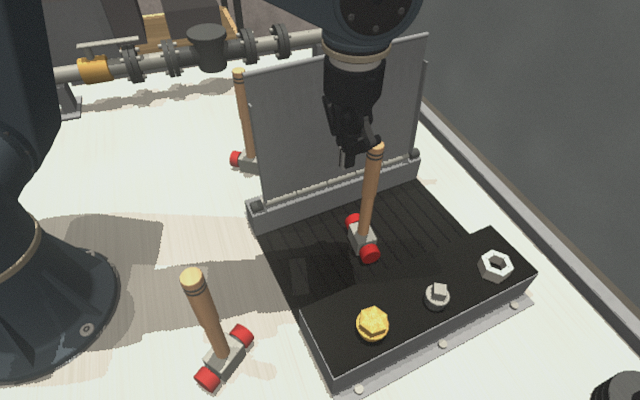

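jog_arm(plan=[{"gripper": 1, "translation": [-0.5, 0, 0], "turn": [0, 0, 0]}, {"gripper": 1, "translation": [-0.4, 0, 0], "turn": [0, 0, 0]}, {"gripper": 1, "translation": [-0.3, 0, 0], "turn": [0, 0, 0]}, {"gripper": 1, "translation": [-0.3, 0, 0], "turn": [0, 0, 0]}, {"gripper": 1, "translation": [-0.3, 0, 0], "turn": [0, 0, 0]}, {"gripper": 1, "translation": [-0.3, 0, 0], "turn": [0, 0, 0]}, {"gripper": 1, "translation": [-0.3, 0, 0], "turn": [0, 0, 0]}, {"gripper": 1, "translation": [-0.3, 0, 0], "turn": [0, 0, 0]}])

```text
clock: 5.42
tool_pos: [0.5842, -0.0697, 0.2273]
eef_rot: [0.033, -0.706, 0.706, -0.033]
ft_force: [-0.8, -0.6, -0.5]
opening: -0.0004
```

```bash
python3 - <<'E'
from h import *
s,d=snap('side','side3'); print(s['tool_pos'],s['ft_force'])
E
```

```text
[ 0.58423034 -0.06965667  0.2272992 ] [-0.75545974 -0.60546905 -0.47054749]
```

View pics/side3.png

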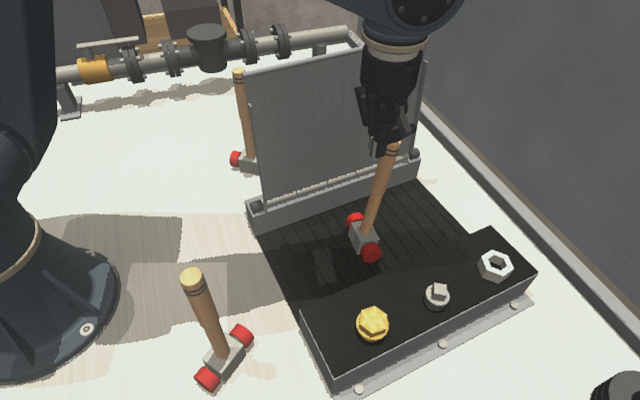

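jog_arm(plan=[{"gripper": 1, "translation": [-0.4, 0, 0], "turn": [0, 0, 0]}, {"gripper": 1, "translation": [-0.4, 0, 0], "turn": [0, 0, 0]}, {"gripper": 1, "translation": [-0.4, 0, 0], "turn": [0, 0, 0]}, {"gripper": 1, "translation": [-0.4, 0, 0], "turn": [0, 0, 0]}, {"gripper": 1, "translation": [-0.4, 0, 0], "turn": [0, 0, 0]}, {"gripper": 1, "translation": [-0.4, 0, 0], "turn": [0, 0, 0]}, {"gripper": 1, "translation": [-0.4, 0, 0], "turn": [0, 0, 0]}, {"gripper": 1, "translation": [-0.4, 0, 0], "turn": [0, 0, 0]}])

```text
clock: 6.48
tool_pos: [0.6481, -0.0636, 0.2273]
eef_rot: [-0.034, 0.706, -0.706, 0.034]
ft_force: [0.1, 0.0, -0.5]
opening: -0.0005
```

jog_arm(plan=[{"gripper": 1, "translation": [0, 0, 0], "turn": [0, 0, 0]}, {"gripper": 1, "translation": [0, 0, 0], "turn": [0, 0, 0]}])

```text
clock: 6.72
tool_pos: [0.6474, -0.0636, 0.2272]
eef_rot: [-0.034, 0.706, -0.706, 0.033]
ft_force: [0.1, -0.5, 0.1]
opening: -0.0003
```

```bash
python3 - <<'E'
from h import *
s,d=snap('side','side4'); print(s['tool_pos'],s['ft_force'])
s,d=snap('wrist','wrist4')
E
```

```text
[ 0.6474111  -0.06362434  0.22724022] [ 0.11454865 -0.47746614  0.13260029]
```

View pics/side4.png

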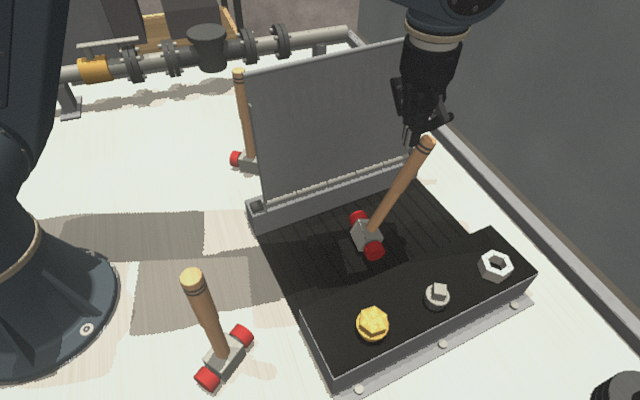

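View pics/wrist4.png

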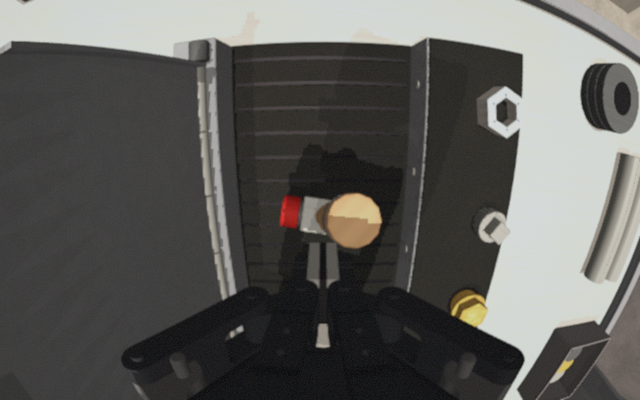

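jog_arm(plan=[{"gripper": 1, "translation": [-0.4, 0, 0.4], "turn": [0, 0, 0]}, {"gripper": 1, "translation": [-0.4, 0, 0.4], "turn": [0, 0, 0]}, {"gripper": 1, "translation": [-0.4, 0, 0.2], "turn": [0, 0, 0]}, {"gripper": 1, "translation": [-0.4, 0, 0], "turn": [0, 0, 0]}, {"gripper": 1, "translation": [0, 0, 0], "turn": [0, 0, 0]}])

```text
clock: 7.45
tool_pos: [0.6817, -0.0803, 0.227]
eef_rot: [-0.034, 0.706, -0.706, 0.034]
ft_force: [0.1, -0.3, -0.3]
opening: 0.0002
```

```bash
python3 - <<'E'
from h import *
s,d=snap('side','side5'); print(s['tool_pos'],s['ft_force'])
s,d=snap('wrist','wrist5')
E
```

```text
[ 0.68172284 -0.08031325  0.22697498] [ 0.1358485  -0.31813235 -0.29072261]
```

View pics/side5.png

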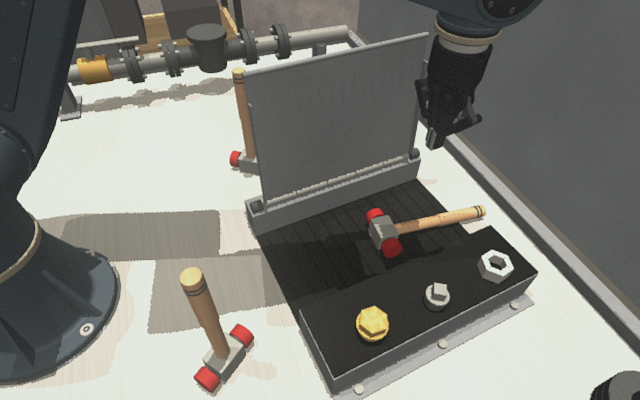

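View pics/wrist5.png

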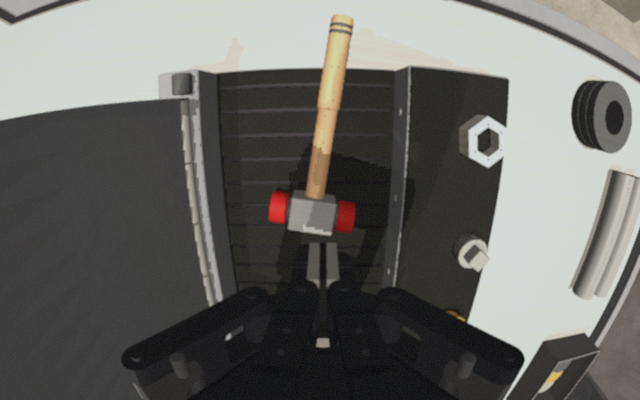

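jog_arm(plan=[{"gripper": 1, "translation": [1, -1, 0], "turn": [0, 0, 0]}, {"gripper": 1, "translation": [1, -1, 0], "turn": [0, 0, 0]}, {"gripper": 1, "translation": [1, -1, 0], "turn": [0, 0, 0]}, {"gripper": 1, "translation": [1, -1, 0], "turn": [0, 0, 0]}, {"gripper": 1, "translation": [1, -1, 0], "turn": [0, 0, 0]}, {"gripper": 1, "translation": [1, -1, 0], "turn": [0, 0, 0]}, {"gripper": 1, "translation": [1, -1, 0], "turn": [0, 0, 0]}, {"gripper": 1, "translation": [0, -1, 0], "turn": [0, 0, 0]}])

```text
clock: 8.55
tool_pos: [0.5407, -0.0937, 0.3886]
eef_rot: [0.033, -0.706, 0.706, -0.034]
ft_force: [0.5, 0.0, -0.2]
opening: 0.0001
```

```bash
python3 - <<'E'
from h import *
s,d=snap('top','top6'); print(s['tool_pos'],s['ft_force'])
a=d['img'][0:200,230:480]; cv2.imwrite('pics/top6c.png',cv2.resize(a,(750,600),interpolation=cv2.INTER_CUBIC))
s,d=snap('side','side6')
E
```

```text
[ 0.540734   -0.09367841  0.3885626 ] [ 0.48750944  0.04631526 -0.18361461]
```

View pics/top6c.png

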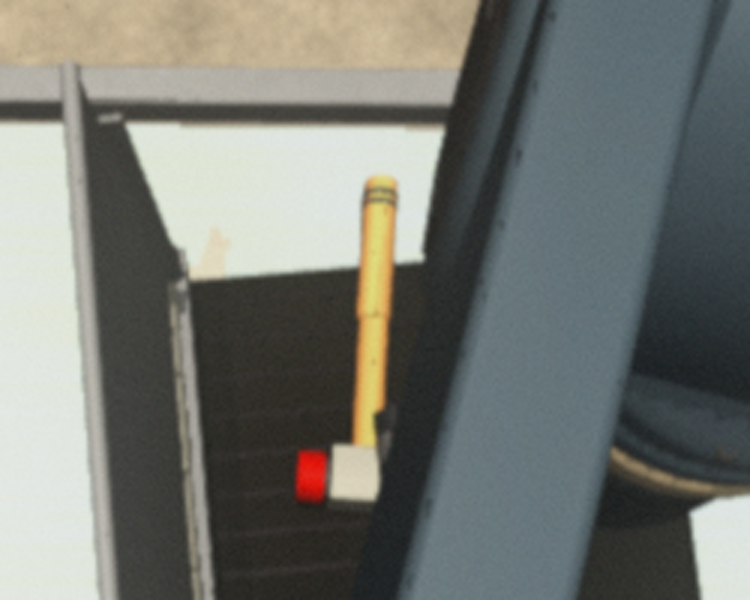

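View pics/side6.png

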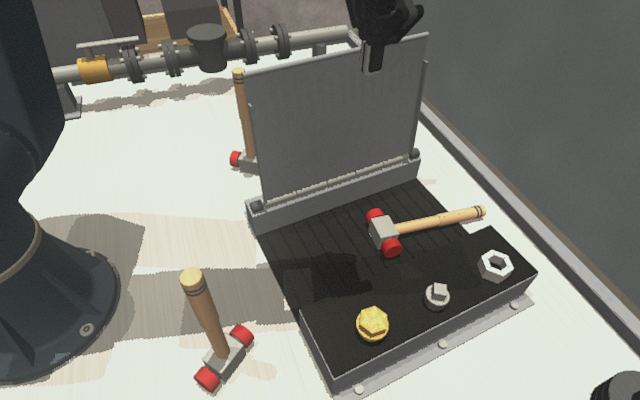

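```bash
python3 - <<'E'
from h import *
import pickle
s,d=pickle.load(open('pics/top6.pkl','rb'))
a=ray(d,351.7,148.3,.024);b=ray(d,357,61,.024);print(a,b,np.arctan2(*(b-a)[[1,0]]))
c=ray(d,230+355/3,472/3,.04);print(c)
E
```

```text
[ 0.65148292 -0.07314835  0.024     ] [ 0.85361526 -0.08574871  0.024     ] -0.06225660321610166
[ 0.62745583 -0.06426967  0.04      ]
```

jog_arm(plan=[{"gripper": 1, "translation": [-0.4, -0.5, -1], "turn": [0, 0, 0]}, {"gripper": 1, "translation": [-0.4, 0, -1], "turn": [0, 0, 0]}, {"gripper": 1, "translation": [-0.4, 0, -1], "turn": [0, 0, 0]}, {"gripper": 1, "translation": [-0.4, 0, -1], "turn": [0, 0, 0]}, {"gripper": 1, "translation": [-0.4, 0, -1], "turn": [0, 0, 0]}, {"gripper": 1, "translation": [-0.4, 0, -1], "turn": [0, 0, 0]}, {"gripper": 1, "translation": [-0.4, 0, -1], "turn": [0, 0, 0]}, {"gripper": 1, "translation": [0, 0, -1], "turn": [0, 0, 0]}])

```text
clock: 9.65
tool_pos: [0.5828, 0.0722, 0.397]
eef_rot: [-0.034, 0.706, -0.706, 0.033]
ft_force: [-0.9, -0.9, -0.6]
opening: -0.0002
```

jog_arm(plan=[{"gripper": 1, "translation": [0, 0, -1], "turn": [0, 0, 0]}, {"gripper": 1, "translation": [0, 0, -1], "turn": [0, 0, 0]}, {"gripper": 1, "translation": [0, 0, -0.8], "turn": [0, 0, 0]}, {"gripper": 1, "translation": [0, 0, 0], "turn": [0, 0, 0]}])

```text
clock: 10.15
tool_pos: [0.5771, 0.1276, 0.3973]
eef_rot: [-0.034, 0.706, -0.706, 0.034]
ft_force: [-0.0, 0.0, 0.6]
opening: -0.0001
```

```bash
python3 - <<'E'
from h import *
s,d=snap('wrist','wrist7'); print(s['tool_pos'],s['ft_force'])
s,d=snap('side','side7')
s,d=snap('top','top7')
E
```

```text
[0.57705575 0.12758691 0.39733896] [-0.01302811  0.02883722  0.64473589]
```

View pics/wrist7.png

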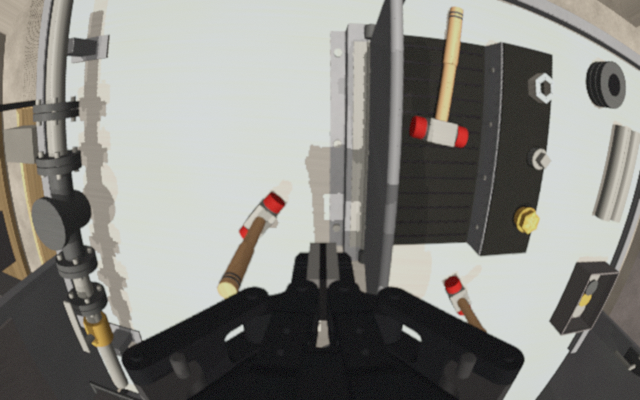

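View pics/side7.png

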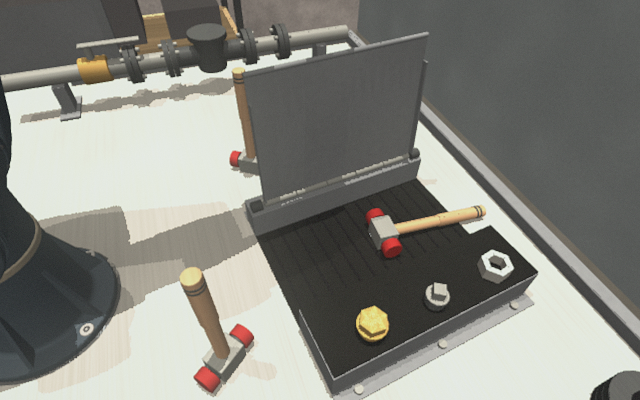

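View pics/top7.png

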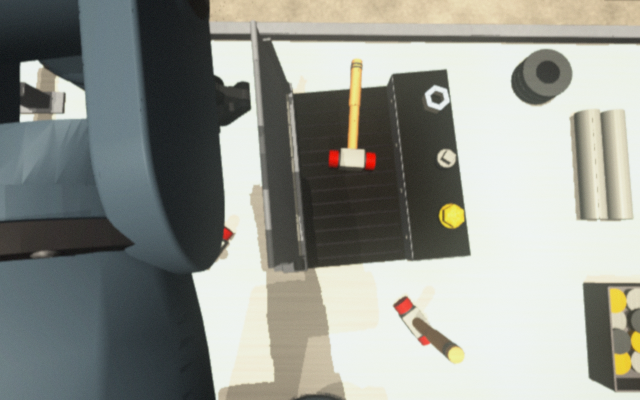

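jog_arm(plan=[{"gripper": 1, "translation": [0, 0.8, 0], "turn": [0, 0, 0]}, {"gripper": 1, "translation": [0, 0.8, 0], "turn": [0, 0, 0]}, {"gripper": 1, "translation": [0, 0.8, 0], "turn": [0, 0, 0]}, {"gripper": 1, "translation": [0, 0.8, 0.3], "turn": [0, 0, 0]}, {"gripper": 1, "translation": [0, 0, 0.3], "turn": [0, 0, 0]}, {"gripper": 1, "translation": [0, 0, 0.2], "turn": [0, 0, 0]}, {"gripper": 1, "translation": [0, 0, 0], "turn": [0, 0, 0]}])

```text
clock: 11.18
tool_pos: [0.579, 0.1103, 0.334]
eef_rot: [-0.033, 0.706, -0.706, 0.034]
ft_force: [-0.6, 0.3, -0.3]
opening: 0.0001
```

```bash
python3 - <<'E'
from h import *
s,d=snap('wrist','wrist8'); print(s['tool_pos'],s['ft_force'])
O=np.array([.597,-.0749]);ey=np.array([-np.sin(.095),np.cos(.095)])
print('bay y',(s['tool_pos'][:2]-O)@ey)
r=.245
for th in np.arange(1.6,-.01,-.1):
    print(round(th,2),'bayy %.4f  tcpz %.4f'%(.135-r*np.cos(th)+.003*np.sin(th)+.015,.073+r*np.sin(th)+.003*np.cos(th)+.019))
E
```

```text
[0.57903701 0.1102767  0.33398327] [-0.59259279  0.34567066 -0.33279441]
bay y 0.1860456342695691
1.6 bayy 0.1602  tcpz 0.3368
1.5 bayy 0.1357  tcpz 0.3366
1.4 bayy 0.1113  tcpz 0.3339
1.3 bayy 0.0874  tcpz 0.3289
1.2 bayy 0.0640  tcpz 0.3214
1.1 bayy 0.0415  tcpz 0.3117
1.0 bayy 0.0202  tcpz 0.2998
0.9 bayy 0.0001  tcpz 0.2858
0.8 bayy -0.0185  tcpz 0.2698
0.7 bayy -0.0355  tcpz 0.2521
0.6 bayy -0.0505  tcpz 0.2328
0.5 bayy -0.0636  tcpz 0.2121
0.4 bayy -0.0745  tcpz 0.1902
0.3 bayy -0.0832  tcpz 0.1673
0.2 bayy -0.0895  tcpz 0.1436
0.1 bayy -0.0935  tcpz 0.1194
-0.0 bayy -0.0950  tcpz 0.0950
```

View pics/wrist8.png

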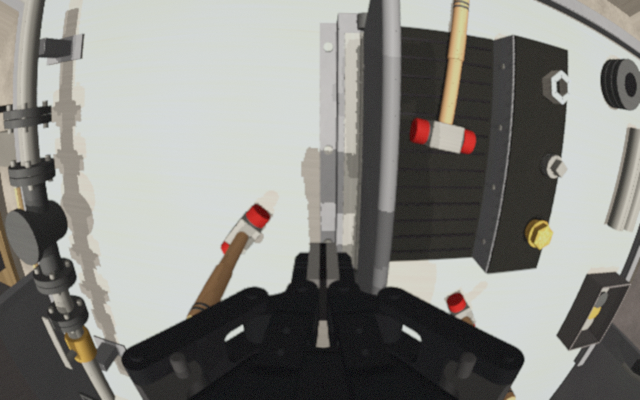

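jog_arm(plan=[{"gripper": 1, "translation": [0, -0.15, 0.5], "turn": [0, 0, 0]}, {"gripper": 1, "translation": [0, 0, 0.5], "turn": [0, 0, 0]}, {"gripper": 1, "translation": [0, 0, 0.3], "turn": [0, 0, 0]}, {"gripper": 1, "translation": [0, 0, 0.3], "turn": [0, 0, 0]}, {"gripper": 1, "translation": [0, 0, 0.4], "turn": [0, 0, 0]}, {"gripper": 1, "translation": [0, 0, 0.4], "turn": [0, 0, 0]}])

```text
clock: 11.98
tool_pos: [0.5833, 0.0623, 0.3363]
eef_rot: [0.034, -0.706, 0.706, -0.033]
ft_force: [-0.4, -1.2, -0.3]
opening: -0.0001
```

```bash
python3 - <<'E'
from h import *
s,d=snap('side','side9'); print(s['tool_pos'],s['ft_force'])
s,d=snap('wrist','wrist9')
O=np.array([.597,-.0749]);ey=np.array([-np.sin(.095),np.cos(.095)])
print('bay y',(s['tool_pos'][:2]-O)@ey)
E
```

```text
[0.58332688 0.0623466  0.33626235] [-0.43211595 -1.16871386 -0.34726001]
bay y 0.13714542890735937
```

View pics/side9.png

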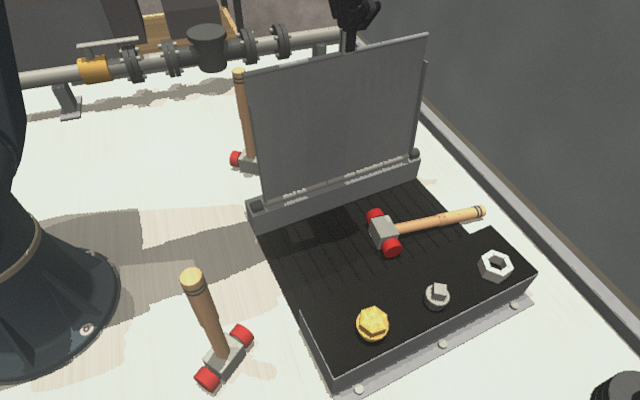

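View pics/wrist9.png

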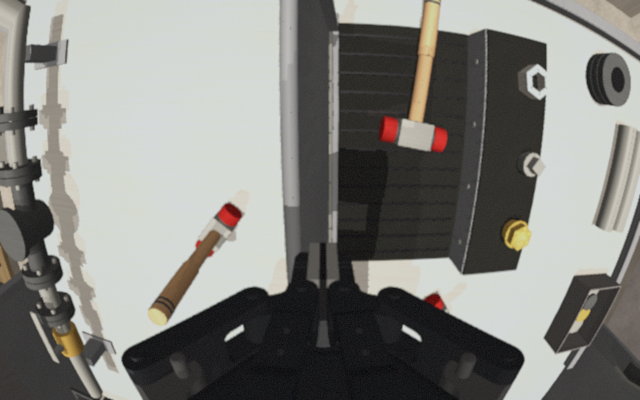

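```bash
python3 - <<'E'
from h import *
import pickle
s,d=pickle.load(open('pics/side9.pkl','rb'))
for z in(.317,.33,.336,.345,.36): print(z,proj(d,[.5833,.0623,z]))
print('edge mid',proj(d,[.583,.074,.338]))
cv2.imwrite('pics/s9c.png',cv2.resize(d['img'][0:130,230:450],(800,472),interpolation=cv2.INTER_CUBIC))
E
```

```text
0.317 [344.37287889  66.43547901]
0.33 [344.8829856   58.88993898]
0.336 [345.12370303  55.32922716]
0.345 [345.49124518  49.89251382]
0.36 [346.12168689  40.56696857]
edge mid [342.15386654  50.89733906]
```

View pics/s9c.png

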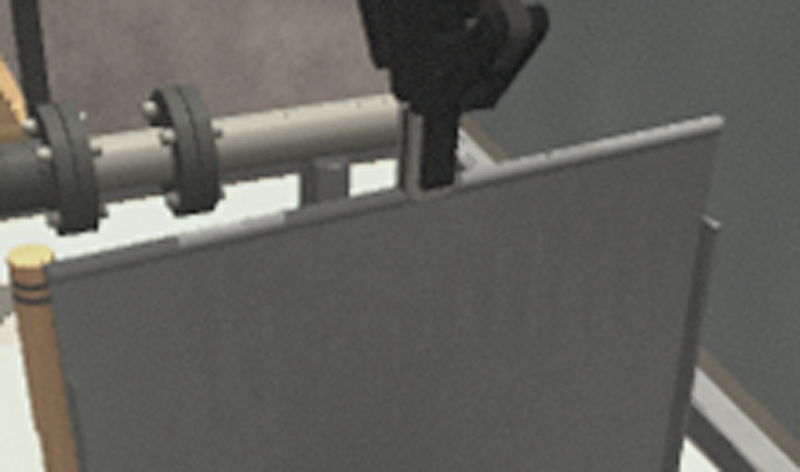

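```bash
cat >> h.py <<'E'
def wproj(d,p):
    T=np.array(d['T_tool_cam']); q=np.linalg.inv(T)@np.r_[p,1]; q=q[:3]
    th=np.arctan2(np.hypot(q[0],q[1]),q[2]); f=d['mtx'][0,0]; n=np.hypot(q[0],q[1])
    return d['mtx'][:2,2]+f*th*q[:2]/n
def w2t(s,X):
    from scipy.spatial.transform import Rotation as Ro
    return Ro.from_quat(s['eef_rot']).as_matrix().T@(np.array(X)-s['tool_pos'])
E
python3 - <<'E'
from h import *
import pickle
O=np.array([.597,-.0749,0]);ey=np.array([-np.sin(.095),np.cos(.095),0]);ex=np.array([ey[1],-ey[0],0]);ez=np.array([0,0,1])
for k in '89':
    s,d=pickle.load(open(f'pics/wrist{k}.pkl','rb'))
    for y in(-.02,0,.019): print(y,wproj(d,[-.011,y,0]),wproj(d,[.011,y,0]))
    for th in(1.5,1.6,1.65,1.7):
        print(th,[wproj(d,w2t(s,O+x*ex+(.135-.265*np.cos(th))*ey+ez*(.073+.265*np.sin(th)))) for x in(0,.1,.17)])
    cv2.imwrite(f'pics/w{k}c.png',cv2.resize(d['img'][150:370,200:460],(780,660)[:2],interpolation=cv2.INTER_CUBIC)[:600])
E
```

```text
-0.02 [321.9192569  251.29345823] [321.96107725 289.43453119]
0 [321.99326426 233.44222493] [322.02407934 268.92767047]
0.019 [322.05047994 219.78499514] [322.07413053 252.83448497]
1.5 [array([446.05956307, 251.06488715]), array([463.76577434,  65.54174989]), array([457.45865131, -58.03931423])]
1.6 [array([401.76805701, 253.36668585]), array([413.93676565,  59.84648709]), array([409.12198764, -67.36104237])]
1.65 [array([377.81213607, 253.38626219]), array([386.39839515,  58.04128336]), array([382.86981193, -69.8080899 ])]
1.7 [array([353.35772838, 252.59569276]), array([358.08117459,  57.12919109]), array([356.04967677, -70.52797333])]
-0.02 [321.91904373 251.29305331] [321.96086622 289.43424288]
0 [321.99307752 233.44182652] [322.02389213 268.92736666]
0.019 [322.05031359 219.78460964] [322.0739622  252.83417722]
1.5 [array([360.55965705, 251.41802523]), array([366.38346849,  57.09262087]), array([363.96014078, -69.92500737])]
1.6 [array([311.60416314, 252.1858936 ]), array([309.70897697,  56.14352676]), array([310.31046392, -71.67699111])]
1.65 [array([287.28037168, 251.363965  ]), array([281.59308828,  57.07795987]), array([283.66648419, -69.9011769 ])]
1.7 [array([263.86234033, 249.78690474]), array([254.7721068 ,  58.85480914]), array([258.0686826 , -66.49329268])]
```

View pics/w9c.png

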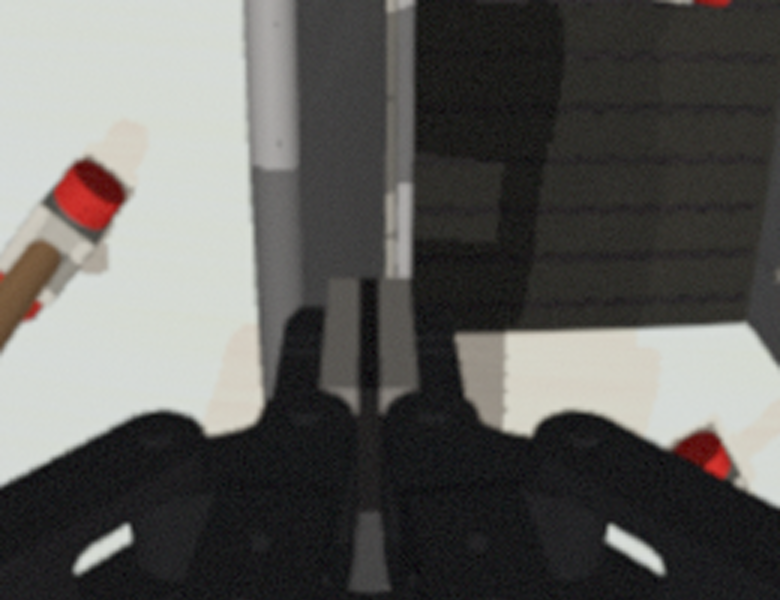

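View pics/w8c.png

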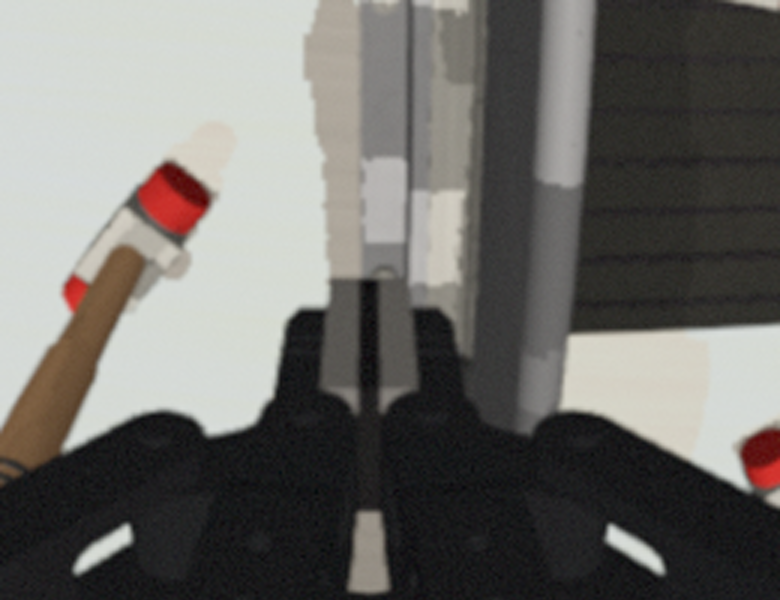

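```bash
python3 - <<'E'
from h import *
import pickle
for k in '1256':
    s,d=pickle.load(open(f'pics/side{k}.pkl','rb'))
    t=s['tool_pos']
    P=[proj(d,t+[0,0,-a]) for a in(-.02,0,.019)]; print(k,t,P)
    u,v=map(int,P[1]); u0=max(u-40,0); v0=max(v-40,0)
    c=cv2.resize(d['img'][v0:v0+80,u0:u0+80],(400,400),interpolation=cv2.INTER_CUBIC)
    for p in P: cv2.circle(c,(int((p[0]-u0)*5),int((p[1]-v0)*5)),4,(0,0,255),-1)
    globals().setdefault('L',[]).append(c)
cv2.imwrite('pics/tips.png',cv2.resize(np.vstack([np.hstack(L[:2]),np.hstack(L[2:])]),(600,600)))
E
```

```text
1 [ 0.46172698 -0.09321737  0.33480323] [array([305.74146178, 113.03597222]), array([305.89547288, 126.37755035]), array([306.03352591, 138.33672263])]
2 [ 0.52968099 -0.0752492   0.22726022] [array([344.94679036, 158.24184253]), array([344.11545087, 168.0889281 ]), array([343.36244755, 177.00813406])]
5 [ 0.68172284 -0.08031325  0.22697498] [array([433.28872717, 139.25051893]), array([430.46807589, 148.97926476]), array([427.9063172 , 157.81506072])]
6 [ 0.54179    -0.0937745   0.39119692] [array([369.58583906,  59.64350055]), array([367.76122404,  75.24580286]), array([366.12994393,  89.19489637])]
```

View pics/tips.png

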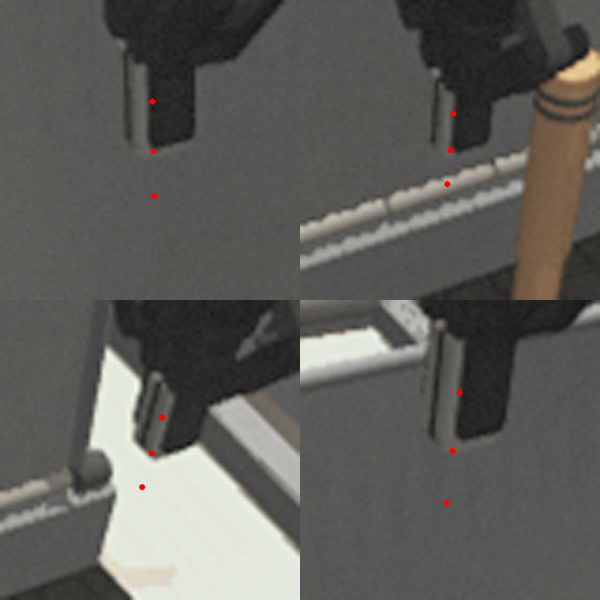

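jog_arm(plan=[{"gripper": 1, "translation": [0, -1, 0], "turn": [0, 0, 0]}, {"gripper": 1, "translation": [0, 0, -0.9], "turn": [0, 0, 0]}, {"gripper": 1, "translation": [0, 0, -0.9], "turn": [0, 0, 0]}, {"gripper": 1, "translation": [0, 0, -0.9], "turn": [0, 0, 0]}, {"gripper": 1, "translation": [0, 0.8, 0], "turn": [0, 0, 0]}, {"gripper": 1, "translation": [0, 0.8, 0], "turn": [0, 0, 0]}, {"gripper": 1, "translation": [0, 0.6, 0], "turn": [0, 0, 0]}, {"gripper": 1, "translation": [0, 0, 0], "turn": [0, 0, 0]}])

```text
clock: 13.08
tool_pos: [0.5778, 0.1162, 0.311]
eef_rot: [0.034, -0.706, 0.706, -0.033]
ft_force: [0.2, 0.1, -0.1]
opening: 0.0001
```

```bash
python3 - <<'E'
from h import *
s,d=snap('wrist','wrist10'); print(s['tool_pos'],s['ft_force'])
O=np.array([.597,-.0749]);ey=np.array([-np.sin(.095),np.cos(.095)])
print('bay y',(s['tool_pos'][:2]-O)@ey)
E
```

```text
[0.57781715 0.11615913 0.31095705] [ 0.24090425  0.06247527 -0.0887574 ]
bay y 0.19201725861966265
```

View pics/wrist10.png

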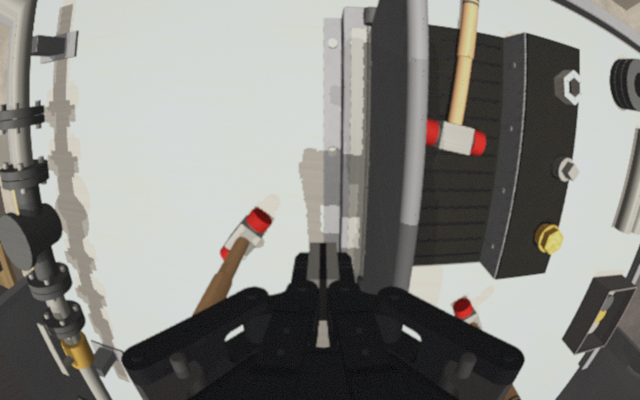

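jog_arm(plan=[{"gripper": 1, "translation": [0, 0, 0.5], "turn": [0, 0, 0]}, {"gripper": 1, "translation": [0, 0, 0.5], "turn": [0, 0, 0]}, {"gripper": 1, "translation": [0, 0, 0.4], "turn": [0, 0, 0]}, {"gripper": 1, "translation": [0, 0, 0.4], "turn": [0, 0, 0]}, {"gripper": 1, "translation": [0, 0, 0.4], "turn": [0, 0, 0]}, {"gripper": 1, "translation": [0, 0, 0.4], "turn": [0, 0, 0]}])

```text
clock: 13.88
tool_pos: [0.5834, 0.0649, 0.3133]
eef_rot: [-0.033, 0.707, -0.706, 0.034]
ft_force: [-0.3, 5.3, 3.5]
opening: 0.0006
```

```bash
cat >> h.py <<'E'
def bayy(s):
    O=np.array([.597,-.0749]);ey=np.array([-np.sin(.095),np.cos(.095)])
    return (s['tool_pos'][:2]-O)@ey
E
python3 - <<'E'
from h import *
s,d=snap('side','side11'); print(s['tool_pos'],s['ft_force'],bayy(s))
E
```

```text
[0.58340351 0.064906   0.31331743] [-0.28726875  5.32972264  3.51654726] 0.14046532500882242
```

View pics/side11.png

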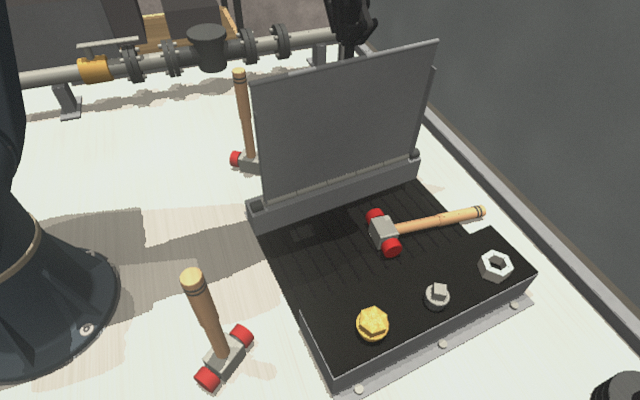

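jog_arm(plan=[{"gripper": 1, "translation": [0, 0, 0.6], "turn": [0, 0, 0]}, {"gripper": 1, "translation": [0, 0, 0.6], "turn": [0, 0, 0]}, {"gripper": 1, "translation": [0, 0.1, 0.6], "turn": [0, 0, 0]}, {"gripper": 1, "translation": [0, 0.1, 0.6], "turn": [0, 0, 0]}, {"gripper": 1, "translation": [0, 0.15, 0.58], "turn": [0, 0, 0]}, {"gripper": 1, "translation": [0, 0.15, 0.58], "turn": [0, 0, 0]}, {"gripper": 1, "translation": [0, 0.23, 0.56], "turn": [0, 0, 0]}, {"gripper": 1, "translation": [0, 0.23, 0.56], "turn": [0, 0, 0]}])

```text
clock: 14.92
tool_pos: [0.5921, -0.0292, 0.2931]
eef_rot: [0.033, -0.706, 0.706, -0.034]
ft_force: [0.2, 2.2, 4.4]
opening: 0.0002
```

```bash

python3 - <<'E'
from h import *
s,d=snap('side','side12'); print(s['tool_pos'],s['ft_force'],bayy(s))
E
```

```text
[ 0.59213702 -0.02924814  0.29310354] [0.23906524 2.23449323 4.38655939] 0.04590729867897254
```

View pics/side12.png

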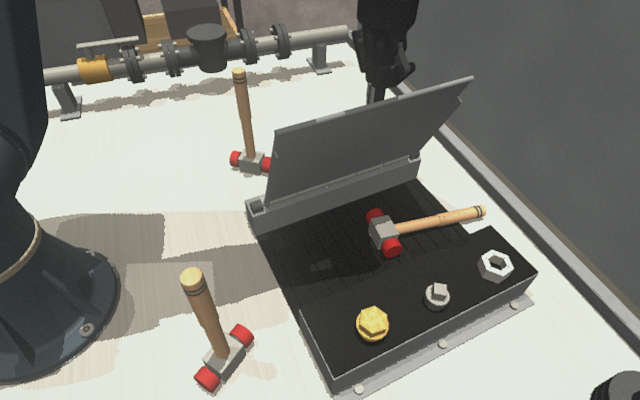

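Tracking as planned (shelf near 1.1 rad, about 5 N). I'll continue along the arc.

jog_arm(plan=[{"gripper": 1, "translation": [0, 0.3, 0.53], "turn": [0, 0, 0]}, {"gripper": 1, "translation": [0, 0.3, 0.53], "turn": [0, 0, 0]}, {"gripper": 1, "translation": [0, 0.35, 0.5], "turn": [0, 0, 0]}, {"gripper": 1, "translation": [0, 0.35, 0.5], "turn": [0, 0, 0]}, {"gripper": 1, "translation": [0, 0.4, 0.46], "turn": [0, 0, 0]}, {"gripper": 1, "translation": [0, 0.4, 0.46], "turn": [0, 0, 0]}, {"gripper": 1, "translation": [0, 0.45, 0.43], "turn": [0, 0, 0]}, {"gripper": 1, "translation": [0, 0.45, 0.43], "turn": [0, 0, 0]}])

```text
clock: 15.98
tool_pos: [0.5992, -0.1054, 0.2324]
eef_rot: [0.034, -0.706, 0.706, -0.033]
ft_force: [-1.0, 0.9, 3.9]
opening: 0.0
```

```bash

python3 - <<'E'
from h import *
s,d=snap('side','side13'); print(s['tool_pos'],s['ft_force'],bayy(s))
E
```

```text
[ 0.59923169 -0.10539626  0.2324085 ] [-0.99821014  0.89243229  3.92409121] -0.030570438328011224
```

View pics/side13.png

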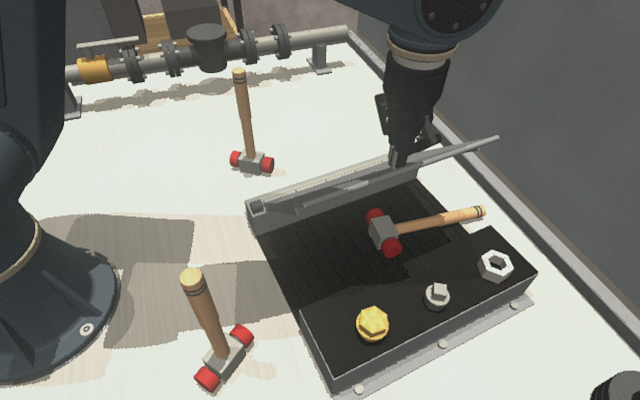

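jog_arm(plan=[{"gripper": 1, "translation": [0, 0.48, 0.37], "turn": [0, 0, 0]}, {"gripper": 1, "translation": [0, 0.48, 0.37], "turn": [0, 0, 0]}, {"gripper": 1, "translation": [0, 0.52, 0.33], "turn": [0, 0, 0]}, {"gripper": 1, "translation": [0, 0.52, 0.33], "turn": [0, 0, 0]}, {"gripper": 1, "translation": [0, 0.55, 0.27], "turn": [0, 0, 0]}, {"gripper": 1, "translation": [0, 0.55, 0.27], "turn": [0, 0, 0]}, {"gripper": 1, "translation": [0, 0.57, 0.22], "turn": [0, 0, 0]}, {"gripper": 1, "translation": [0, 0.57, 0.22], "turn": [0, 0, 0]}])

```text
clock: 17.02
tool_pos: [0.6037, -0.1524, 0.1475]
eef_rot: [0.034, -0.706, 0.706, -0.033]
ft_force: [0.3, -1.8, 1.3]
opening: 0.0
```

```bash

python3 - <<'E'
from h import *
s,d=snap('side','side14'); print(s['tool_pos'],s['ft_force'],bayy(s))
E
```

```text
[ 0.60369533 -0.15244316  0.14745344] [ 0.32833525 -1.79513743  1.30059455] -0.07782860607636191
```

View pics/side14.png

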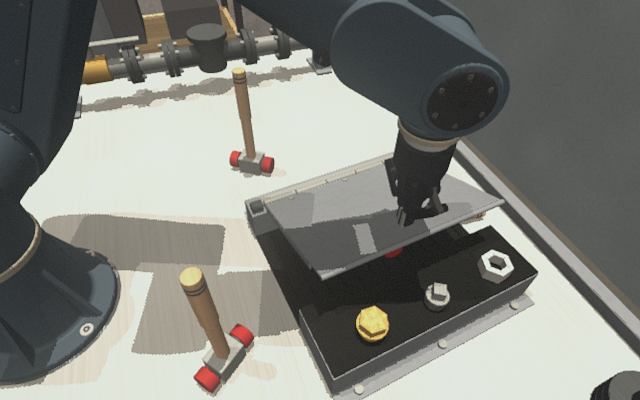

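jog_arm(plan=[{"gripper": 1, "translation": [0, 0.4, 0.1], "turn": [0, 0, 0]}, {"gripper": 1, "translation": [0, 0.4, 0.1], "turn": [0, 0, 0]}, {"gripper": 1, "translation": [0, 0.4, 0.1], "turn": [0, 0, 0]}, {"gripper": 1, "translation": [0, 0.3, 0.05], "turn": [0, 0, 0]}, {"gripper": 1, "translation": [0, 0.3, 0.05], "turn": [0, 0, 0]}, {"gripper": 1, "translation": [0, 0.3, 0.05], "turn": [0, 0, 0]}])

```text
clock: 17.82
tool_pos: [0.6046, -0.1612, 0.106]
eef_rot: [0.033, -0.706, 0.706, -0.034]
ft_force: [-0.2, -0.7, 2.4]
opening: -0.0002
```

```bash

python3 - <<'E'
from h import *
s,d=snap('side','side15'); print(s['tool_pos'],s['ft_force'],bayy(s))
E
```

```text
[ 0.60464267 -0.16119202  0.1059798 ] [-0.16508527 -0.6913246   2.37834379] -0.08662787686887774
```

View pics/side15.png

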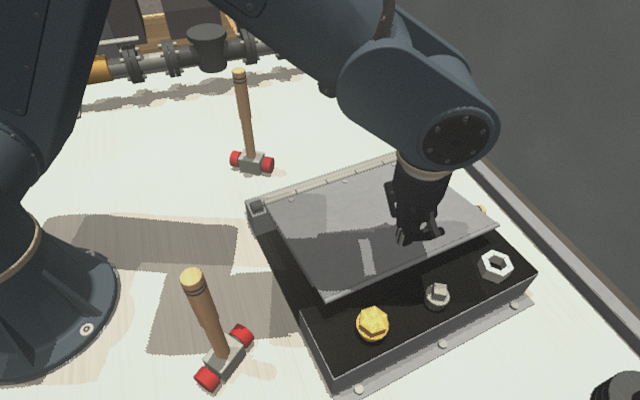

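jog_arm(plan=[{"gripper": 1, "translation": [0, 0.25, 0.02], "turn": [0, 0, 0]}, {"gripper": 1, "translation": [0, 0.25, 0.02], "turn": [0, 0, 0]}, {"gripper": 1, "translation": [0, 0.25, 0], "turn": [0, 0, 0]}, {"gripper": 1, "translation": [0, 0.2, 0], "turn": [0, 0, 0]}, {"gripper": 1, "translation": [0, 0.2, 0], "turn": [0, 0, 0]}])

```text
clock: 18.5
tool_pos: [0.6047, -0.1619, 0.083]
eef_rot: [-0.033, 0.706, -0.706, 0.034]
ft_force: [0.5, -0.4, 2.3]
opening: 0.0001
```

jog_arm(plan=[{"gripper": 1, "translation": [0, 0.15, 0], "turn": [0, 0, 0]}, {"gripper": 1, "translation": [0, 0.1, 0], "turn": [0, 0, 0]}])

```text
clock: 18.75
tool_pos: [0.6046, -0.1619, 0.0781]
eef_rot: [-0.034, 0.706, -0.706, 0.033]
ft_force: [0.7, -1.1, 2.1]
opening: -0.0003
```

```bash

python3 - <<'E'
from h import *
s,d=snap('side','side16'); print(s['tool_pos'],s['ft_force'],bayy(s))
E
```

```text
[ 0.60463722 -0.1619299   0.07809697] [ 0.67105094 -1.08044604  2.12693758] -0.08736192117438607
```

View pics/side16.png

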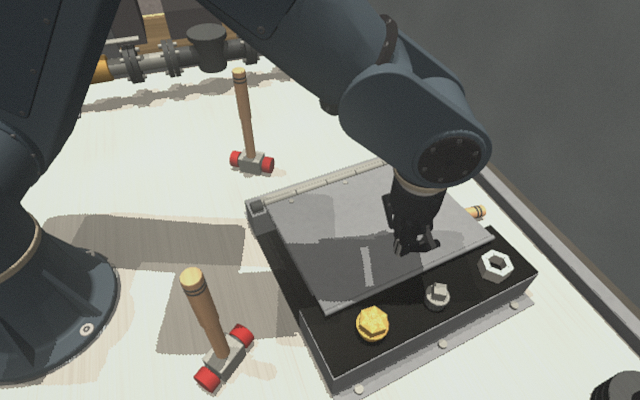

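Nearly flat; I'll press on in small steps until the force rises.

jog_arm(plan=[{"gripper": 1, "translation": [0, 0.1, 0], "turn": [0, 0, 0]}, {"gripper": 1, "translation": [0, 0.05, 0], "turn": [0, 0, 0]}])

```text
clock: 19.05
tool_pos: [0.6046, -0.1619, 0.0752]
eef_rot: [-0.034, 0.706, -0.706, 0.033]
ft_force: [-0.0, -0.4, 1.7]
opening: 0.0002
```

jog_arm(plan=[{"gripper": 1, "translation": [0, 0.1, 0], "turn": [0, 0, 0]}, {"gripper": 1, "translation": [0, 0.05, 0], "turn": [0, 0, 0]}])

```text
clock: 19.3
tool_pos: [0.6046, -0.162, 0.0722]
eef_rot: [0.033, -0.706, 0.706, -0.033]
ft_force: [-0.2, -1.6, 1.7]
opening: 0.0001
```

jog_arm(plan=[{"gripper": 1, "translation": [0, 0.1, 0], "turn": [0, 0, 0]}, {"gripper": 1, "translation": [0, 0, 0], "turn": [0, 0, 0]}])

```text
clock: 19.55
tool_pos: [0.6046, -0.1618, 0.0701]
eef_rot: [-0.034, 0.706, -0.706, 0.033]
ft_force: [-0.6, 0.6, -0.3]
opening: -0.0004
```

jog_arm(plan=[{"gripper": 1, "translation": [0, 0.1, 0], "turn": [0, 0, 0]}, {"gripper": 1, "translation": [0, 0, 0], "turn": [0, 0, 0]}])

```text
clock: 19.8
tool_pos: [0.6047, -0.1618, 0.07]
eef_rot: [-0.034, 0.706, -0.706, 0.034]
ft_force: [-8.5, 2.6, 19.0]
opening: -0.0003
```

```bash

python3 - <<'E'
from h import *
s,d=snap('side','side17'); print(s['tool_pos'],s['ft_force'],bayy(s))
cv2.imwrite('pics/s17c.png',cv2.resize(d['img'][150:380,230:550],(800,575),interpolation=cv2.INTER_CUBIC))
O=np.array([.597,-.0749,0]);ey=np.array([-np.sin(.095),np.cos(.095),0]);ex=np.array([ey[1],-ey[0],0])
for z in(.076,.08,.086): print(z,[proj(d,O+x*ex-.13*ey+[0,0,z]) for x in(-.17,.17)])
E
```

```text
[ 0.60468067 -0.16182958  0.06997518] [-8.48586786  2.63969434 19.02793081] -0.08726617171591099
0.076 [array([321.83544658, 314.38161364]), array([489.50435492, 238.21725489])]
0.08 [array([321.88935725, 313.16237185]), array([490.25163497, 236.86524247])]
0.086 [array([321.97122885, 311.31076661]), array([491.384355  , 234.81587483])]
```

View pics/s17c.png

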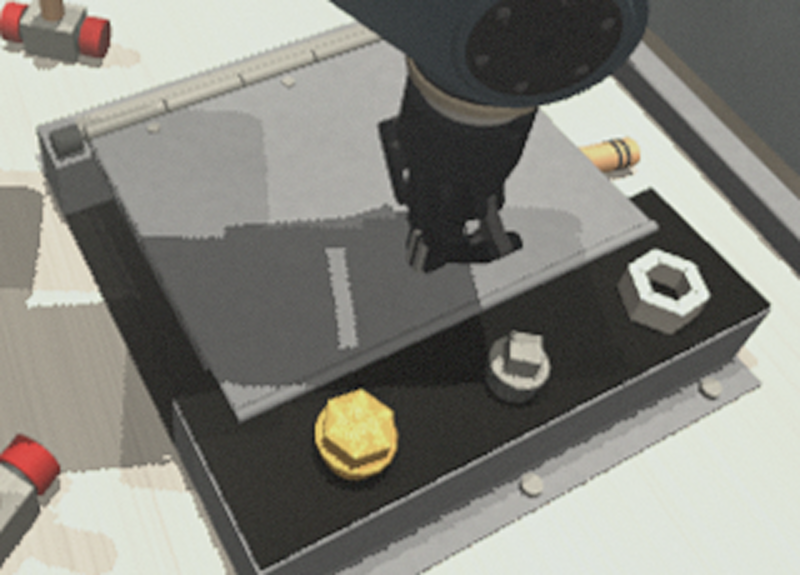

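jog_arm(plan=[{"gripper": 1, "translation": [0, -0.2, 0], "turn": [0, 0, 0]}, {"gripper": 1, "translation": [0, -0.5, 0], "turn": [0, 0, 0]}, {"gripper": 1, "translation": [0, -1, 0], "turn": [0, 0, 0]}, {"gripper": 1, "translation": [0, -1, 0], "turn": [0, 0, 0]}, {"gripper": 1, "translation": [0, -1, 0], "turn": [0, 0, 0]}, {"gripper": 1, "translation": [0, -1, 0], "turn": [0, 0, 0]}, {"gripper": 1, "translation": [0, -1, 0], "turn": [0, 0, 0]}, {"gripper": 1, "translation": [0, -1, 0], "turn": [0, 0, 0]}])

```text
clock: 20.85
tool_pos: [0.6047, -0.1619, 0.2044]
eef_rot: [0.033, -0.706, 0.706, -0.034]
ft_force: [-0.4, -0.2, -0.3]
opening: 0.0001
```

jog_arm(plan=[{"gripper": 1, "translation": [0, -1, 0], "turn": [0, 0, 0]}, {"gripper": 1, "translation": [0, -1, 0], "turn": [0, 0, 0]}, {"gripper": 1, "translation": [0.5, -1, -1], "turn": [0, 0, 0]}, {"gripper": 1, "translation": [0.5, -1, -1], "turn": [0, 0, 0]}, {"gripper": 1, "translation": [0.5, -1, -1], "turn": [0, 0, 0]}, {"gripper": 1, "translation": [0.5, 0, -1], "turn": [0, 0, 0]}, {"gripper": 1, "translation": [0.5, 0, -1], "turn": [0, 0, 0]}, {"gripper": 1, "translation": [0.5, 0, -1], "turn": [0, 0, 0]}])

```text
clock: 21.85
tool_pos: [0.5328, -0.0472, 0.3026]
eef_rot: [0.033, -0.706, 0.706, -0.034]
ft_force: [-0.0, 0.2, -0.2]
opening: 0.0001
```

jog_arm(plan=[{"gripper": 1, "translation": [0.5, 0, -1], "turn": [0, 0, 0]}, {"gripper": 1, "translation": [0.5, 0, -1], "turn": [0, 0, 0]}, {"gripper": 1, "translation": [0.5, 0, -1], "turn": [0, 0, 0]}, {"gripper": 1, "translation": [0.5, 0, -1], "turn": [0, 0, 0]}, {"gripper": 1, "translation": [0.5, 0, -1], "turn": [0, 0, 0]}, {"gripper": 1, "translation": [0.5, 0, -1], "turn": [0, 0, 0]}, {"gripper": 1, "translation": [0, 0, 0], "turn": [0, 0, 0]}, {"gripper": 1, "translation": [0, 0, 0], "turn": [0, 0, 0]}])

```text
clock: 22.85
tool_pos: [0.4626, 0.0656, 0.3024]
eef_rot: [0.034, -0.706, 0.706, -0.034]
ft_force: [-0.9, 0.0, 0.1]
opening: -0.0
```

```bash

python3 - <<'E'
from h import *
s,d=snap('side','side18'); print(s['tool_pos'],s['ft_force'])
cv2.imwrite('pics/s18c.png',cv2.resize(d['img'][150:380,230:550],(800,575),interpolation=cv2.INTER_CUBIC))
s,d=snap('top','top18')
E
```

```text
[0.46260747 0.06562246 0.3023637 ] [-0.88326497  0.02316156  0.06183037]
```

View pics/s18c.png

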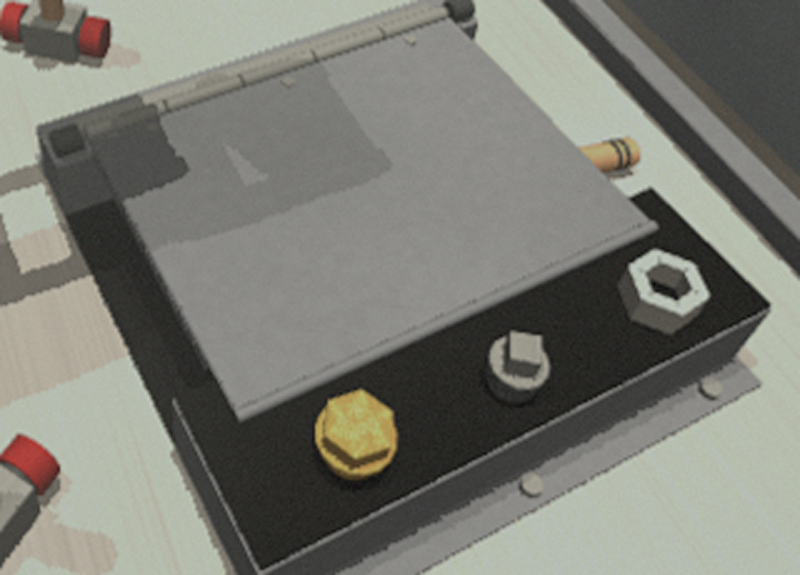

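View pics/top18.png

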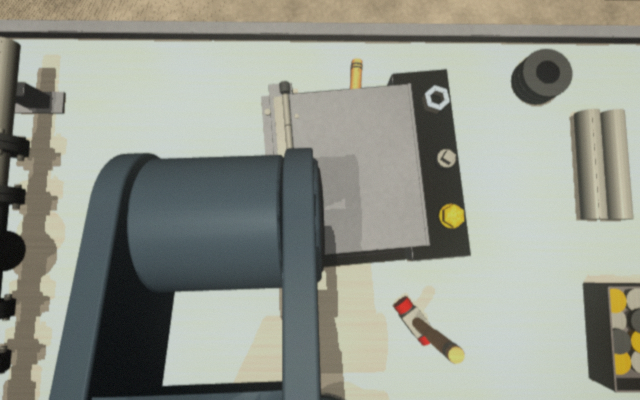

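```bash
python3 -c "
from station import env
print(env.hand_in()); print(env.get_state()['clock'])"
```

```text
the job is handed in; nothing more can be done
None
the job is handed in; nothing more can be done
```

The mallet lies lengthways in the bay and the shelf rests flat on the ledge. I handed the job in at about 23 s of the 54 s allowed.

**Mallet:** I took the mallet in the bay, the one of the three farthest from the base. I tipped it away from the robot with the closed fingertips. It landed about 9° off the bay axis, because it had stood turned by that much, and I did not correct this. Its head centre moved about 4 cm as it rolled over. The handle end sticks out of the open far end by about 5 cm, below the height of the shelf's flanges.

**Shelf:** I pushed it down slowly along its arc, with a contact force of roughly 2–6 N, then settled it with one press of about 20 N. In the last pictures its free edge is within about 5 pixels of where a flat shelf should show. The cap, plug and nut stand where they were, and the arm is clear of everything.

**Disagreement with the specification:** In the pictures the shut fingertips stand at the TCP, not 19 mm ahead of it. Because of this, my first pass at the shelf went over its edge without moving it. I lowered the tool 25 mm and the second pass worked.

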